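Find the silver bar by its heft and show it in the lamp light

ROBOT

A 6-joint arm with a two-finger parallel gripper is mounted at the origin on the work surface. World frame = base frame: x ahead of the robot, y to its left, z up, the work surface at z = 0. Lengths are in m, angles in rad, forces in N, time in s.
With the tool pointing down it reaches from about 0.375 to 0.9 m from the base axis. Payload 3.1 kg.
Tool frame: the origin (TCP) lies between the finger pads; the fingertips stand 14 mm ahead of it and the grasp point (between the pads) lies 5 mm behind it (robot.finger_overhang is the distance from the TCP to the fingertips, in m); z points along the fingers, y is the line along which they close (so a half turn about z gives the same grasp; the last joint's range is limited). The gripper opens to 87 mm and grips with 3 to 60 N. Pads are 19 mm wide; open, the fingers measure 117 mm over their backs; the gripper's body (75 mm by 190 mm) begins 51 mm behind the grasp point.
Start: joints at [1.141, 0.527, 1.433, -0, 1.181, -0.178], TCP at [0.156, 0.605, 0.237] pointing down, gripper open.
Joint ranges: [-3.08, 3.08], [-0.75, 2.2], [0.22, 2.44], [-1.43, 4.57], [0, 2.65], [-2.85, 2.85]. Speed limits (rad/s): [2.79, 2.79, 3.14, 3.14, 3.14, 3.14].

INTERFACE

Orientations are given as a unit quaternion [x, y, z, w].
In Python, from rig import monitor, cams, workorder, robot gives the robot as it stands.
- The arm moves only by the tool send_rows, never from a script. Its argument "moves" is one flat list of numbers, 7 for each row, row after row: the opening, from 0 (shut) to 1 (fully open), then the shift along the world's x, y, z in cm, then the turn, a rotation vector about the world's x, y, z in rad. A call has 1 to 5 rows; each row is the pose to reach, as a shift and turn from the pose commanded when the call began; what a row does not reach only later rows make up. A row lasts 1/12 s, in which the tool goes at most 41.7 mm and 7.16 degrees, less where a joint would pass 70% of its speed; a pose out of reach is approached as far as the arm can. A call with a gripper value outside its range is refused whole. The fingers move at their own pace and stop on an object; "grip_force" is the grip in N (left out, the last holds). Time passes only in rows, so rows that repeat a pose let the fingers close. It gives the time, the measured TCP pose, the force, the opening and the grip force at its end, in the units of the state.
- monitor.get_obs(): the state, without advancing time (a new reading comes with each control period).
- cams.camera(name): name is "scene" or "top"; returns a dict with "pixels" (480x640x3 uint8, blue, green, red), "range_z" (480x640 float32, m along the optical axis (not along the pixel's ray), 0 where there is no reading), "fovy" (degrees; the focal length in pixels is half the picture's height over the tangent of half this angle, whatever the lens; pixels are square), "cx", "cy" (the principal point, pixels), "rvec" (rotation vector, rad) and "tvec" (3), from world to camera coordinates, as OpenCV has them. Camera axes: x right, y down, z forward; pixel columns grow to the right and rows downward; lengths in m; the calibration is good to about 2 mm. A picture is of the moment at which its call begins.
- workorder.hand_in(): hands the job in; it is judged then, once.
The state is a dict: "time": time; "q": joint angles; "joint_velocities": joint speeds; "joint_torque": joint torques, N m; "position": TCP position; "tool_rot": TCP orientation; "ft_force": force on the tool from outside, world axes, zero at the start; "moment": the same for the moment, N m; "grip_width": finger opening in m; "grip_force": force on a finger pad.
Only numpy, scipy, OpenCV 4.12 (cv2) and the standard library are available. Lean on these libraries where they do the work, as an engineer would, in place of code of your own. Each camera call takes 0.05 s, during which the arm holds its last target. There are 200 camera calls.

TASK

The silver bar and a tin trial bar came out of the same mould and look alike, and tin must never get into the rolling mill. First swing the bench lamp away from over the soldering board, by its grip, until its light falls on the wooden bench pin; then lift each of the two bars in turn well clear of the board to feel which is heavier, laying a bar back flat on the board gently, never dropping it, and leaving the other tools where they are. Finish while holding the heavier bar in the gripper, level and still, in the lamp light about 7 cm above the middle of the pin and clear of it, with the lighter bar lying on the board.

Things in the scene. Friction and masses are not known exactly. Their poses are not given: they have to be found in the camera images.
- lamp_knuckle (a point): outer end of the bench lamp's level swing arm, 262 mm above the bench, 210 mm from its hinge axis. The arm turns level about an upright post (22 mm thick, on a fixed round foot) beyond the board and the pin, about 1.2 rad either way of pointing at the robot; friction (about 2 N at the grip) holds it where it is left. It starts over the board and turns anticlockwise from above to reach the pin
- lamp_grip (a point): the lamp's upright round black rubber grip, 18 mm thick with a red cap 21 mm across, standing on the arm's knuckle, 210 mm from the hinge axis; the point is on its axis, 313 mm above the bench, 29 mm below its top (342 mm) and 34 mm above its foot; the arm's tube lies below it, on the hinge side
- lamp_mouth (a point): centre of the mouth of the lamp's grey cone shade (88 mm across), 196 mm above the bench, 288 mm from the hinge axis; the shade hangs from the knuckle and points outwards and 37 degrees down; its lowest edge is about 160 mm above the bench, its outermost edge about 315 mm from the hinge axis; it swings with the arm
- lamp_spot (a point): the middle of the lamp's pool of light (about 120 mm across), 115 mm above the bench, 400 mm from the hinge axis in the arm's direction, swinging with it. Seen from above, this point, mouth, grip and hinge axis lie on one straight line, the hinge axis 210 mm beyond the grip
- pin_top (a point): middle of the top face of the bench pin, a pale wooden tongue with a notch, 66 mm wide, on a dark wooden stand fixed to the bench, at the robot's right; 62 mm above the bench; two brass thumb screws behind the pin reach 74 mm; the stand is about 170 x 90 mm overall
- bar_1: bright grey cast bar with a round pouring stub at one end: 76 mm long (its x axis; stub at +x, 9 mm more) x 28 mm wide (y) x 24 mm high (z); origin at the centre of its underside; it lies flat on the soldering board. One of the two is silver, 0.49 to 0.57 kg, the other tin, 0.28 to 0.37 kg; only the weight tells which
- bar_2: the second bar, the same in looks and size: bright grey cast bar with a round pouring stub at one end: 76 mm long (its x axis; stub at +x, 9 mm more) x 28 mm wide (y) x 24 mm high (z); origin at the centre of its underside; it lies flat on the soldering board. One of the two is silver, 0.49 to 0.57 kg, the other tin, 0.28 to 0.37 kg; only the weight tells which
- board_top (a point): centre of the top face of the reddish-brown soldering board fixed to the bench, 15 mm above the bench; the board is 150 mm along this point's x axis and 230 mm along its y axis; both bars lie on it, about 110 mm apart, at the robot's left
- brass_bar: a yellow brass bar of the same shape lying on the bench, no part of the job; leave it; origin at the centre of its underside
- file_jar: glass jar, 76 mm across and 95 mm high, with files standing in it to about 200 mm; leave it; origin under its centre
- wax_tube: upright dark green carving-wax tube, 38 mm across and 100 mm high; leave it; origin under its centre
- acid_bottle: small amber test bottle, 32 mm across and 75 mm high; leave it; origin under its centre
- hammer: wooden-handled hammer lying on the bench, 240 mm long; leave it; origin in its handle's underside
- bench_block: polished steel bench block, 65 x 65 x 22 mm; leave it; origin under its centre
- board: the soldering board itself; origin under its centre, on the bench
- pin_stand: the bench pin's stand itself, fixed to the bench; origin on the bench under the stand, 20 mm from under the pin's middle
Mind the look-alikes: they are no part of the job. Leave any red look-alike of the bar_1 alone.

How it is judged:
By the outcome, as a careful person would: the job done as asked, in the order asked, and still so for the second after the job is handed in, while the arm keeps its last pose, push and grip.
It also fails if it takes over 72 s, if anything falls off the work surface, if the arm or the gripper's body presses on something with over 40 N, if the wrist force passes 120 N, or if a joint passes its speed limit or range.

## Working session

There is one attempt and no reset: what is moved stays moved. The work goes in short steps, Python scripts to look and compute and a tool call to move; the robot and the scene stay as the last step left them, time stands still between calls to the robot, and variables do not carry over. Pictures are saved under pics/ and viewed, at most 10 in all, crops included, and the job is handed in when it is done.

Besides the shell and the picture viewer there is one more tool, called after "Call:" as a command line: name --argument value ..., lists and objects as JSON in quotes. send_rows: Moves the arm, as the interface text tells. Its arguments: {"type":"object","properties":{"moves":{"type":"array","items":{"type":"number"}},"grip_force":{"type":"number"}},"required":["moves"]}

```bash
mkdir -p pics; ls
cat > h.py <<'E'
import numpy as np, cv2
from rig import monitor, cams, workorder, robot
def grab(n):
    c=cams.camera(n); c['R']=cv2.Rodrigues(np.array(c['rvec'],float))[0]; c['t']=np.array(c['tvec'],float).ravel()
    c['f']=240/np.tan(np.radians(c['fovy'])/2); return c
def cloud(c):
    z=c['range_z']; v,u=np.mgrid[:480,:640]
    p=np.stack([(u-c['cx'])/c['f']*z,(v-c['cy'])/c['f']*z,z],-1)
    w=(p-c['t'])@c['R']; w[z<=0]=np.nan; return w
def ray(c,u,v,z):
    d=np.array([(u-c['cx'])/c['f'],(v-c['cy'])/c['f'],1])@c['R']; o=-c['t']@c['R']
    return o+d*(z-o[2])/d[2]
def proj(c,p):
    q=c['R']@np.array(p)+c['t']; return q[:2]/q[2]*c['f']+[c['cx'],c['cy']]
E
python3 - <<'E'
from h import *
print(monitor.get_obs())
for n in('scene','top'):
    c=grab(n); cv2.imwrite(f'pics/{n}0.png',c['pixels']); np.save(f'pics/{n}0.npy',cloud(c)); print(n,c['f'],-c['t']@c['R'],c['R'][2],c['cx'],c['cy'])
E
```

```text
pics
{'time': 0.0, 'q': array([ 1.14047101e+00,  5.28468030e-01,  1.43390743e+00, -2.58049971e-05,
        1.18138071e+00, -1.78526204e-01]), 'joint_velocities': array([ 3.29775428e-03,  8.83301987e-06, -1.09082842e-03,  6.39516593e-04,
        4.67338144e-04, -1.67424144e-03]), 'joint_torque': array([ 6.95290873e-04, -4.40049934e+01, -1.76592529e+01,  6.35238597e-02,
        5.79827616e-02, -1.54739878e-04]), 'position': array([0.15541267, 0.60464291, 0.23556882]), 'tool_rot': array([ 1.25562275e-01,  9.92085150e-01, -1.03559749e-03, -3.12870396e-04]), 'ft_force': array([-0.90268933, -0.71854917,  0.99423743]), 'moment': array([-0.00249029, -0.05390922,  0.00925397]), 'grip_force': 0.0, 'grip_width': 0.0867638255316434}
scene 453.62448593837354 [ 1.05492966 -0.3519789   1.02873816] [-0.53307718  0.33162119 -0.77836759] 324.7488033380206 243.06891491234893
top 602.7761272173599 [0.22513524 0.00883779 1.56384569] [ 0.17810211  0.00281405 -0.98400799] 299.15249206076817 240.88954458157627
```

View pics/scene0.png

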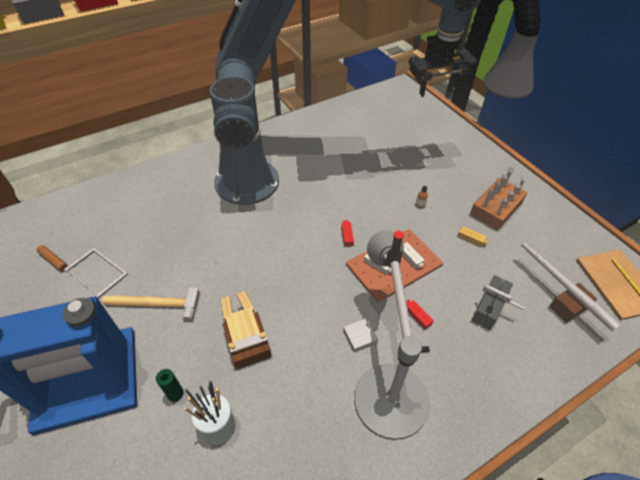

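View pics/top0.png

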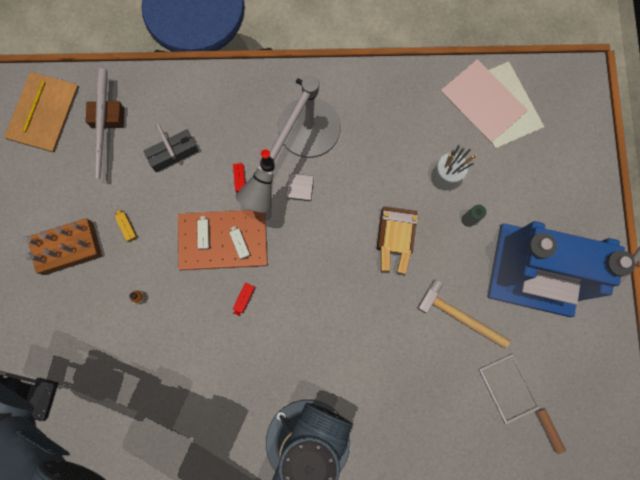

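The top view shows the two grey bars on the red-brown board at (203,233) and (239,242). Look-alikes are red bars at (239,178) and (243,298), and brass at (125,225). The lamp grip's red cap is at (266,155), the hinge near (310,90) and the pin at (399,235). In the scene view the cap is at (398,237) and the bars are near (413,255) and (375,260).

Run:
```python
from h import *
c=grab('top'); s=grab('scene'); w=cloud(c); im=c['pixels']; hsv=cv2.cvtColor(im,cv2.COLOR_BGR2HSV)
h,sa,v=cv2.split(hsv)
red=((h<4)|(h>176))&(sa>200)&(v>120)
n,l,st,ce=cv2.connectedComponentsWithStats(red.astype(np.uint8))
for i in range(1,n):
    if st[i,4]>8: print('red',ce[i],st[i,4],np.nanmedian(w[l==i],0), 'cap',ray(c,*ce[i],.342))
def rects(m,z,name,amin=150):
    n,l,st,ce=cv2.connectedComponentsWithStats(m.astype(np.uint8))
    for i in range(1,n):
        if st[i,4]>amin:
            cn=cv2.findContours((l==i).astype(np.uint8),0,2)[0][0]
            P=np.array([ray(c,*p,z)[:2] for p in cn[:,0]],np.float32)*1000
            r=cv2.minAreaRect(P); print(name,ce[i],r,'box',cv2.boxPoints(r).round().tolist(),np.nanmedian(w[l==i],0))
g=np.zeros_like(red); g[205:270,170:275]=1
rects(g&(sa<50)&(v>140)&(abs(w[...,2]-.039)<.015),.039,'bar')
g[:]=0; g[195:285,360:430]=1
rects(g&(abs(w[...,2]-.062)<.006),.062,'pin')
g[:]=0; g[195:285,160:290]=1
rects(g&(h<14)&(sa>90)&(abs(w[...,2]-.015)<.008),.015,'board')
# lamp parts
m=(abs(w[...,2]-.262)<.025); vv,uu=np.where(m[60:220,200:345]); 
P=w[60:220,200:345][m[60:220,200:345]]; print('arm',len(P)); 
for k in np.argsort(P[:,0])[::25]: print(P[k].round(3))
cr=im[190:280,165:285]; cv2.imwrite('pics/crop.png',cv2.resize(np.hstack([cr,im[190:280,345:465]]),None,fx=3.2,fy=3.2))
```

```text
red [264.94117647 153.50980392] 51 [0.63529279 0.0812642  0.34347803] cap [0.63548921 0.08150453 0.342     ]
red [238.55605381 175.82959641] 223 [0.68178894 0.17127516 0.02564505] cap [0.5875778  0.13732752 0.342     ]
red [243.11764706 298.42906574] 289 [0.35760855 0.15889472 0.02569393] cap [0.32989248 0.12787564 0.342     ]
bar [202.46621622 232.89527027] ((527.9901123046875, 262.1791687011719), (81.5918197631836, 23.319805145263672), 0.5802051424980164) box [[487.0, 273.0], [487.0, 250.0], [569.0, 251.0], [569.0, 274.0]] [0.52647729 0.26190496 0.0401469 ]
bar [238.80794702 242.40728477] ((501.6292419433594, 168.8734893798828), (81.38961029052734, 26.210399627685547), 21.475940704345703) box [[459.0, 166.0], [469.0, 142.0], [544.0, 172.0], [535.0, 196.0]] [0.49980372 0.16790717 0.04027586]
pin [396.88458498 240.39130435] ((490.37164306640625, -234.63766479492188), (87.71802520751953, 154.34390258789062), 80.5672378540039) box [[407.0, -265.0], [559.0, -291.0], [574.0, -204.0], [421.0, -179.0]] [ 0.4949843  -0.23561657  0.06300375]
board [221.69526925 239.81932562] ((514.2294921875
[... 901 characters left out ...]
0.058 0.278]
[0.685 0.047 0.267]
[0.691 0.047 0.275]
[0.697 0.038 0.271]
[0.704 0.038 0.272]
[0.71  0.031 0.267]
[0.717 0.042 0.268]
[0.723 0.033 0.271]
[0.73  0.031 0.266]
[0.736 0.033 0.268]
[0.743 0.019 0.27 ]
[0.75  0.024 0.275]
[0.756 0.01  0.27 ]
[0.763 0.008 0.272]
[0.769 0.017 0.269]
[ 0.776 -0.004  0.269]
[ 0.783 -0.006  0.27 ]
[0.789 0.003 0.272]
[ 0.797 -0.013  0.265]
[ 0.801 -0.007  0.272]
[ 0.803 -0.002  0.267]
[ 0.805 -0.021  0.241]
[ 0.807 -0.032  0.247]
[ 0.81  -0.011  0.274]
[ 0.813 -0.002  0.278]
[ 0.815 -0.002  0.284]
[ 0.819 -0.034  0.28 ]
[ 0.822 -0.037  0.279]
[ 0.825 -0.021  0.283]
[ 0.829 -0.028  0.28 ]
[ 0.831 -0.014  0.28 ]
[ 0.834 -0.032  0.279]
[0.839 0.009 0.266]
```

View pics/crop.png

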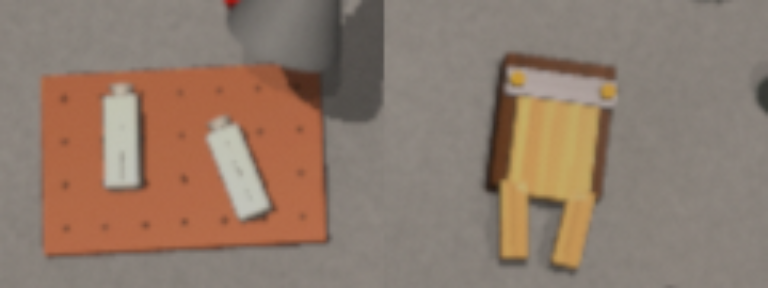

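The close crop confirms both grey bars on the board, stubs pointing away from the robot, with neither red nor brass involved. The yellow pin lies on its dark stand with the notch towards the robot. Next I measure the pin middle and the hinge.

```bash
cat > hinge.py <<'E'
from h import *
def lampdir(w):
    P=w.reshape(-1,3); cap=None
E
python3 - <<'E'
from h import *
c=grab('top'); w=cloud(c); hsv=cv2.cvtColor(c['pixels'],cv2.COLOR_BGR2HSV); h,sa,v=cv2.split(hsv)
m=np.zeros(h.shape,bool); m[195:285,360:430]=1
m&=(h>13)&(h<32)&(sa>90)&(v>110)&(abs(w[...,2]-.062)<.006)
cn=max(cv2.findContours(m.astype(np.uint8),0,2)[0],key=cv2.contourArea)
P=np.array([ray(c,*p,.062)[:2] for p in cn[:,0]],np.float32)*1000
r=cv2.minAreaRect(P); print(r,cv2.boxPoints(r).round().tolist(),np.nanmean(w[m],0))
for z in(.062,.03,.003):
  k=np.zeros(h.shape,bool);k[195:285,360:430]=1;k&=(w[...,2]>.045)
  cn=max(cv2.findContours(k.astype(np.uint8),0,2)[0],key=cv2.contourArea)
  r=cv2.minAreaRect(np.array([ray(c,*p,.062)[:2] for p in cn[:,0]],np.float32)*1000)
print(r)
# arm line, perpendicular midline of tube
q=w[60:220,200:345].reshape(-1,3); q=q[(q[:,0]>.66)&(q[:,0]<.78)&(abs(q[:,2]-.27)<.02)]
l=cv2.fitLine(q[:,:2].astype(np.float32),cv2.DIST_L2,0,.01,.01).ravel(); print('armline',l)
cap=np.array([.6355,.0815]); d=l[:2]*np.sign(l[0]); print('H by line',cap+.21*d, 'offset cap', np.cross(d,cap-l[2:]))
t=w[50:180,260:345].reshape(-1,3); print('foot',[(z0,np.nanmean(t[abs(t[:,2]-z0)<.004],0).round(3)) for z0 in(.008,.012,.29,.30,.31)],np.nanmax(t[:,2]))
E
```

```text
((478.68798828125, -232.51515197753906), (75.05687713623047, 130.0684051513672), 80.34393310546875) [[408.0, -259.0], [537.0, -280.0], [549.0, -206.0], [421.0, -185.0]] [ 0.48433225 -0.23310691  0.06255075]
((496.24609375, -233.50645446777344), (91.09058380126953, 165.9615020751953), 80.13899993896484)
armline [ 0.8756923  -0.4828695   0.7203065   0.03435871]
H by line [ 0.81939538 -0.0199026 ] offset cap 0.00033078140469691014
foot [(0.008, array([0.888, 0.002, 0.007])), (0.012, array([ 0.887, -0.012,  0.012])), (0.29, array([0.72 , 0.034, 0.289])), (0.3, array([0.63 , 0.079, 0.3  ])), (0.31, array([0.63 , 0.077, 0.31 ]))] 0.3501080176686977<stdin>:16: DeprecationWarning: Arrays of 2-dimensional vectors are deprecated. Use arrays of 3-dimensional vectors instead. (deprecated in NumPy 2.0)
```

Call:
send_rows --moves '[1, 4, -0.5, 4, 0, 0, 0, 1, 7.5, -2, 8, 0, 0, 0, 1, 11, -4, 12, 0, 0, 0, 1, 14, -6, 16, 0, 0, 0, 1, 17, -8, 17, 0, 0, 0]'

```text
time: 0.67
position: [0.2928, 0.5464, 0.3821]
tool_rot: [0.125, 0.992, 0.001, 0.0]
ft_force: [0.8, 0.8, -0.5]
grip_width: 0.0865
grip_force: 0.0
```

Hinge axis is at about (0.819, -0.020) and the pin middle at about (0.479, -0.2325), 0.401 m from the hinge. The lamp must turn about 61° and the grip ends near (0.641, -0.131).

Call:
send_rows --moves '[1, 2, -3, 1, 0, 0, 0, 1, 4, -6, 1, 0, 0, 0, 1, 6, -9, 1, 0, 0, 0, 1, 8, -12, 1, 0, 0, 0, 1, 10, -15, 1, 0, 0, 0]'

```text
time: 1.08
position: [0.3926, 0.3946, 0.3896]
tool_rot: [0.125, 0.992, 0.0, 0.0]
ft_force: [0.4, -1.2, -0.6]
grip_width: 0.087
grip_force: 0.0
```

Call:
send_rows --moves '[1, 2, -3, 0, 0, 0, 0, 1, 4, -6, 0, 0, 0, 0, 1, 6, -9, 0, 0, 0, 0, 1, 8, -12, 0, 0, 0, 0, 1, 10, -15, 0, 0, 0, 0]'

```text
time: 1.5
position: [0.4926, 0.2446, 0.3895]
tool_rot: [0.126, 0.992, 0.0, -0.0]
ft_force: [0.3, -0.7, -0.7]
grip_width: 0.0869
grip_force: 0.0
```

Call:
send_rows --moves '[1, 2, -3, 0, 0, 0, 0, 1, 4, -6, 0, 0, 0, 0, 1, 6, -9, 0, 0, 0, 0, 1, 6, -9, 0, 0, 0, 0, 1, 6, -9, 0, 0, 0, 0]'

```text
time: 1.92
position: [0.5529, 0.1545, 0.389]
tool_rot: [0.127, 0.992, 0.0, -0.001]
ft_force: [-0.7, 0.8, -0.7]
grip_width: 0.0869
grip_force: 0.0
```

Call:
send_rows --moves '[1, 3, -2.5, 0, 0, 0, 0, 1, 5.5, -5, 0, 0, 0, 0, 1, 8.2, -7.3, 0, 0, 0, 0, 1, 8.2, -7.3, 0, 0, 0, 0, 1, 8.2, -7.3, 0, 0, 0, 0]'

```text
time: 2.33
position: [0.6343, 0.0833, 0.3886]
tool_rot: [0.126, 0.992, 0.0, -0.001]
ft_force: [-1.3, -0.1, -0.3]
grip_width: 0.0871
grip_force: 0.0
```

Run:
```python
from h import *
c=grab('scene'); u,v=proj(c,[.6355,.0815,.342]).astype(int); print(u,v,monitor.get_obs()['position'])
y,x=max(v-90,0),u-110
cv2.imwrite('pics/g1.png',cv2.resize(c['pixels'][y:y+150,x:x+200],None,fx=3,fy=3))
```

```text
398 232 [0.63342604 0.08426434 0.3889287 ]
```

View pics/g1.png

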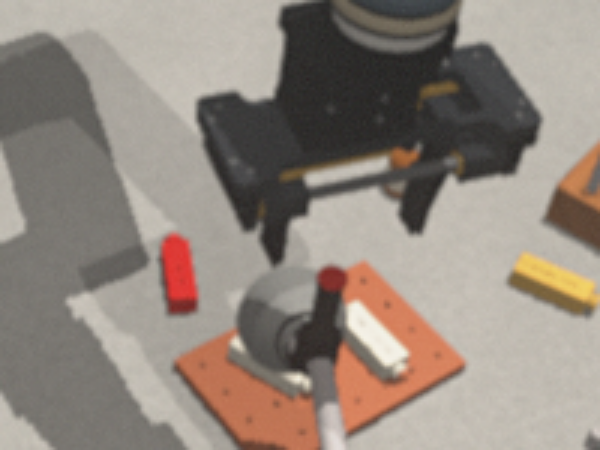

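The crop shows the red cap at (331,279) centred below the open fingers (tips at (278,262) and (412,232)). I'll descend and grip.

Call:
send_rows --moves '[1, 0.2, -0.2, -2.5, 0, 0, 0, 1, 0.2, -0.2, -5, 0, 0, 0, 1, 0.2, -0.2, -7, 0, 0, 0, 1, 0.2, -0.2, -8, 0, 0, 0, 1, 0.2, -0.2, -8, 0, 0, 0]'

```text
time: 2.8
position: [0.6335, 0.083, 0.3071]
tool_rot: [0.125, 0.992, -0.0, -0.003]
ft_force: [0.8, 0.1, 0.4]
grip_width: 0.0869
grip_force: 0.0
```

Call:
send_rows --moves '[0.1, 0, 0, 0, 0, 0, 0, 0.1, 0, 0, 0, 0, 0, 0, 0.1, 0, 0, 0, 0, 0, 0, 0.1, 0, 0, 0, 0, 0, 0, 0.1, 0, 0, 0, 0, 0, 0]' --grip_force 10

```text
time: 3.22
position: [0.6366, 0.0812, 0.3107]
tool_rot: [0.126, 0.992, 0.0, 0.001]
ft_force: [0.6, 0.9, -0.3]
grip_width: 0.0619
grip_force: 0.0
```

Call:
send_rows --moves '[0.1, 0, 0, 0, 0, 0, 0, 0.1, 0, 0, 0, 0, 0, 0, 0.1, 0, 0, 0, 0, 0, 0]'

```text
time: 3.47
position: [0.6362, 0.0811, 0.3097]
tool_rot: [0.126, 0.992, 0.0, 0.0]
ft_force: [0.4, -0.2, 0.3]
grip_width: 0.0415
grip_force: 0.0
```

Call:
send_rows --moves '[0.1, 0, 0, 0, 0, 0, 0, 0.1, 0, 0, 0, 0, 0, 0, 0.1, 0, 0, 0, 0, 0, 0, 0.1, 0, 0, 0, 0, 0, 0, 0.1, 0, 0, 0, 0, 0, 0]'

```text
time: 3.88
position: [0.6362, 0.081, 0.3095]
tool_rot: [0.126, 0.992, -0.0, -0.0]
ft_force: [0.6, -0.4, -0.0]
grip_width: 0.0201
grip_force: 10.0
```

Run:
```python
from h import *
p=monitor.get_obs(); print(p['position'],p['grip_width'],p['grip_force'])
H=np.array([.8194,-.0199]); a0=np.arctan2(.0815+.0199,.6355-.8194); a1=np.arctan2(-.2325+.0199,.479-.8194)%(2*np.pi); print(a0,a1)
a=np.linspace(a0,a1,21); P=H+.21*np.c_[np.cos(a),np.sin(a)]
for i in range(0,20,5): print(((P[i+1:i+6]-P[i])*100).round(2).tolist(), ((a[i+1:i+6]-a[i])).round(2))
```

```text
[0.63615327 0.08100887 0.30948537] 0.020089806165891552 9.999981969594955
2.637685480114352 3.6998750284759523
[[-0.51, -0.99], [-0.97, -2.01], [-1.38, -3.05], [-1.72, -4.11], [-2.02, -5.18]] [0.05 0.11 0.16 0.21 0.27]
[[-0.23, -1.09], [-0.41, -2.19], [-0.53, -3.3], [-0.59, -4.41], [-0.59, -5.53]] [0.05 0.11 0.16 0.21 0.27]
[[0.06, -1.11], [0.18, -2.22], [0.36, -3.32], [0.59, -4.41], [0.89, -5.49]] [0.05 0.11 0.16 0.21 0.27]
[[0.35, -1.06], [0.76, -2.1], [1.22, -3.11], [1.73, -4.1], [2.3, -5.06]] [0.05 0.11 0.16 0.21 0.27]
```

Call:
send_rows --moves '[0.1, -0.5, -1, 0, 0, 0, 0.03, 0.1, -1, -2, 0, 0, 0, 0.06, 0.1, -1.4, -3, 0, 0, 0, 0.1, 0.1, -1.7, -4.1, 0, 0, 0, 0.13, 0.1, -2, -5.2, 0, 0, 0, 0.17]'

```text
time: 4.3
position: [0.6159, 0.0303, 0.3095]
tool_rot: [0.04, 0.999, 0.001, 0.0]
ft_force: [0.9, 2.8, -1.1]
grip_width: 0.0197
grip_force: 10.0
```

Call:
send_rows --moves '[0.1, -0.2, -1.1, 0, 0, 0, 0.03, 0.1, -0.4, -2.2, 0, 0, 0, 0.06, 0.1, -0.5, -3.3, 0, 0, 0, 0.1, 0.1, -0.6, -4.4, 0, 0, 0, 0.13, 0.1, -0.6, -5.5, 0, 0, 0, 0.17]'

```text
time: 4.72
position: [0.6091, -0.0246, 0.3094]
tool_rot: [-0.045, 0.999, 0.002, -0.001]
ft_force: [-2.0, 3.4, 1.1]
grip_width: 0.0199
grip_force: 10.0
```

Call:
send_rows --moves '[0.1, 0.1, -1.1, 0, 0, 0, 0.03, 0.1, 0.2, -2.2, 0, 0, 0, 0.06, 0.1, 0.4, -3.3, 0, 0, 0, 0.1, 0.1, 0.6, -4.4, 0, 0, 0, 0.13, 0.1, 0.9, -5.5, 0, 0, 0, 0.17]'

```text
time: 5.13
position: [0.6175, -0.0797, 0.3094]
tool_rot: [-0.13, 0.991, 0.002, -0.002]
ft_force: [-2.5, 2.4, 1.4]
grip_width: 0.0201
grip_force: 10.0
```

Call:
send_rows --moves '[0.1, 0.4, -1.1, 0, 0, 0, 0.03, 0.1, 0.8, -2.1, 0, 0, 0, 0.06, 0.1, 1.2, -3.1, 0, 0, 0, 0.1, 0.1, 1.7, -4.1, 0, 0, 0, 0.13, 0.1, 2.3, -5.1, 0, 0, 0, 0.17]'

```text
time: 5.55
position: [0.6406, -0.131, 0.3094]
tool_rot: [-0.214, 0.977, 0.002, -0.002]
ft_force: [-3.8, 1.6, 2.5]
grip_width: 0.0199
grip_force: 10.0
```

Run:
```python
from h import *
p=monitor.get_obs(); print(p['position'],p['grip_width'],p['ft_force'],p['q'])
H=np.array([.8194,-.0199]); g=p['position'][:2]-H; print(np.linalg.norm(g),np.arctan2(g[1],g[0])%(2*np.pi), H+g/np.linalg.norm(g)*.4)
```

```text
[ 0.64055075 -0.13102176  0.30938546] 0.019917354869152807 [-3.80169655  1.57043221  2.47580601] [-3.72596914e-01  5.03698348e-01  1.26345865e+00  5.29202924e-04
  1.37932280e+00 -2.37434426e+00]
0.21055901622854964 3.697537829760483 [ 0.4796392  -0.23099855]
```

Lamp is in place. Releasing and rising.

Call:
send_rows --moves '[1, 0, 0, 0, 0, 0, 0, 1, 0, 0, 0, 0, 0, 0, 1, 0, 0, 0, 0, 0, 0, 1, 0, 0, 0, 0, 0, 0, 1, 0, 0, 0, 0, 0, 0]'

```text
time: 5.97
position: [0.642, -0.1312, 0.3096]
tool_rot: [-0.213, 0.977, 0.0, 0.0]
ft_force: [0.2, -0.7, 0.1]
grip_width: 0.0456
grip_force: 0.0
```

Call:
send_rows --moves '[1, 0, 0, 0.3, 0, 0, 0, 1, 0, 0, 2, 0, 0, 0, 1, 0, 0, 5, 0, 0, 0, 1, 0, 0, 9, 0, 0, 0, 1, 0, 0, 10, 0, 0, 0]'

```text
time: 6.38
position: [0.6442, -0.1323, 0.4168]
tool_rot: [-0.213, 0.977, -0.003, 0.005]
ft_force: [0.6, 0.0, 1.5]
grip_width: 0.0787
grip_force: 0.0
```

Call:
send_rows --moves '[1, -0.8, 4, 0, 0, 0, -0.1, 1, -1.6, 8, 0, 0, 0, -0.2, 1, -2.4, 12, 0, 0, 0, -0.3, 1, -3.2, 16, 0, 0, 0, -0.4, 1, -4, 20, 0, 0, 0, -0.43]'

```text
time: 6.8
position: [0.6014, 0.07, 0.4099]
tool_rot: [0.003, 1.0, 0.0, 0.0]
ft_force: [1.6, 0.3, 0.5]
grip_width: 0.0866
grip_force: 0.0
```

Run:
```python
from h import *
p=monitor.get_obs(); print(p['position'],p['tool_rot'],p['ft_force'])
c=grab('top'); cv2.imwrite('pics/t2.png',c['pixels'])
w=cloud(c); h,sa,v=cv2.split(cv2.cvtColor(c['pixels'],cv2.COLOR_BGR2HSV))
m=((h<4)|(h>176))&(sa>200)&(v>100)&(w[...,2]>.31)
if m.any():
    y,x=np.where(m); print(m.sum(),ray(c,x.mean(),y.mean(),.342))
```

```text
[0.60138319 0.07000188 0.40989254] [3.12404513e-03 9.99995018e-01 3.42654205e-05 4.51745492e-04] [1.64180033 0.33564564 0.47709647]
47 [ 0.6424415  -0.12550921  0.342     ]
```

View pics/t2.png

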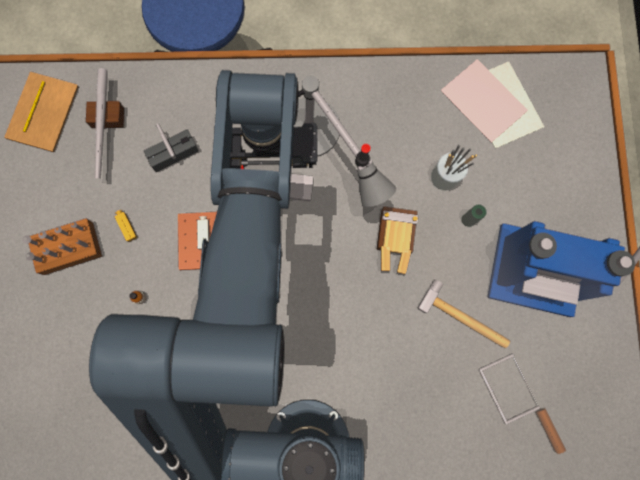

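The top view shows the lamp now swung so its shade at (372,190) points at the pin at (398,235). The cap at (366,150) is about 8 mm short of ideal along the pool, well within it. The bars haven't moved. Now to bar A, at (0.523, 0.262).

Call:
send_rows --moves '[0.6, -1.5, 3.8, 0, 0, 0, 0, 0.6, -3, 7.6, -1, 0, 0, 0, 0.6, -4.5, 11.4, -2, 0, 0, 0, 0.6, -6, 15.2, -4, 0, 0, 0, 0.6, -7.5, 18.5, -6, 0, 0, 0]'

```text
time: 7.27
position: [0.5285, 0.2518, 0.3524]
tool_rot: [0.001, 1.0, 0.001, 0.002]
ft_force: [0.2, 0.9, -0.4]
grip_width: 0.0614
grip_force: 0.0
```

Call:
send_rows --moves '[0.6, -0.3, 0.7, -4, 0, 0, 0, 0.6, -0.3, 0.7, -8, 0, 0, 0, 0.6, -0.3, 0.7, -12, 0, 0, 0, 0.6, -0.3, 0.7, -16, 0, 0, 0, 0.6, -0.3, 0.7, -20, 0, 0, 0]'

```text
time: 7.68
position: [0.5258, 0.2572, 0.1505]
tool_rot: [0.0, 1.0, 0.0, 0.001]
ft_force: [0.4, 0.2, -0.1]
grip_width: 0.0523
grip_force: 0.0
```

Call:
send_rows --moves '[0.6, 0, 0, -4, 0, 0, 0, 0.6, 0, 0, -6, 0, 0, 0, 0.6, 0, 0, -7, 0, 0, 0, 0.6, 0, 0, -7, 0, 0, 0, 0.6, 0, 0, -7, 0, 0, 0]'

```text
time: 8.1
position: [0.5265, 0.257, 0.0822]
tool_rot: [0.001, 1.0, 0.0, 0.001]
ft_force: [0.4, -0.4, 0.6]
grip_width: 0.0523
grip_force: 0.0
```

Run:
```python
from h import *
p=monitor.get_obs(); print(p['position'],p['tool_rot'],p['ft_force'],p['grip_width'])
c=grab('scene'); u,v=proj(c,[.523,.262,.04]).astype(int); print(u,v)
cv2.imwrite('pics/a1.png',cv2.resize(c['pixels'][v-60:v+60,u-80:u+80],None,fx=4,fy=4))
```

```text
[0.5265101  0.25699219 0.08221711] [8.37541639e-04 9.99999428e-01 1.79701755e-04 6.40080981e-04] [ 0.41887425 -0.43723517  0.63174705] 0.052328605750213045
411 250
```

View pics/a1.png

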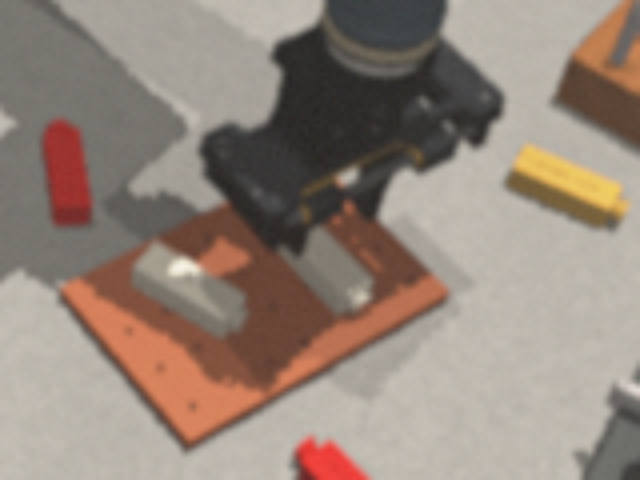

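The crop shows bar A at (330,270) between the fingers and bar B at (190,285) clear of them. I'll correct by 5 mm in y, descend and close.

Call:
send_rows --moves '[0.6, -0.2, 0.5, -1.5, 0, 0, 0, 0.6, -0.2, 0.5, -3, 0, 0, 0, 0.6, -0.2, 0.5, -4.2, 0, 0, 0, 0.6, -0.2, 0.5, -5, 0, 0, 0, 0.6, -0.2, 0.5, -5, 0, 0, 0]'

```text
time: 8.57
position: [0.5235, 0.2616, 0.0312]
tool_rot: [0.001, 1.0, -0.0, -0.0]
ft_force: [-0.5, 0.5, 0.5]
grip_width: 0.0523
grip_force: 0.0
```

Call:
send_rows --moves '[0.2, 0, 0, 0, 0, 0, 0, 0.2, 0, 0, 0, 0, 0, 0, 0.2, 0, 0, 0, 0, 0, 0, 0.2, 0, 0, 0, 0, 0, 0, 0.2, 0, 0, 0, 0, 0, 0]' --grip_force 40

```text
time: 8.98
position: [0.524, 0.2617, 0.0322]
tool_rot: [0.001, 1.0, -0.0, 0.0]
ft_force: [-0.0, -0.8, 1.4]
grip_width: 0.0276
grip_force: 39.7
```

Call:
send_rows --moves '[0.2, 0, 0, 0, 0, 0, 0, 0.2, 0, 0, 0, 0, 0, 0]'

```text
time: 9.15
position: [0.524, 0.2617, 0.0322]
tool_rot: [0.001, 1.0, -0.0, 0.0]
ft_force: [0.0, -1.1, 4.8]
grip_width: 0.0277
grip_force: 39.7
```

Call:
send_rows --moves '[0.2, 0, 0, 1, 0, 0, 0, 0.2, 0, 0, 3, 0, 0, 0, 0.2, 0, 0, 6, 0, 0, 0, 0.2, 0, 0, 9, 0, 0, 0, 0.2, 0, 0, 10, 0, 0, 0]'

```text
time: 9.57
position: [0.5254, 0.2625, 0.1353]
tool_rot: [0.001, 1.0, 0.001, 0.003]
ft_force: [0.6, 0.4, -3.0]
grip_width: 0.0281
grip_force: 39.7
```

Call:
send_rows --moves '[0.2, 0, 0, 0, 0, 0, 0, 0.2, 0, 0, 0, 0, 0, 0, 0.2, 0, 0, 0, 0, 0, 0, 0.2, 0, 0, 0, 0, 0, 0, 0.2, 0, 0, 0, 0, 0, 0]'

```text
time: 9.98
position: [0.5226, 0.2614, 0.1298]
tool_rot: [0.001, 1.0, -0.0, -0.002]
ft_force: [0.9, 0.7, -2.8]
grip_width: 0.0278
grip_force: 39.7
```

Call:
send_rows --moves '[0.2, 0, 0, 0, 0, 0, 0, 0.2, 0, 0, 0, 0, 0, 0, 0.2, 0, 0, 0, 0, 0, 0]'

```text
time: 10.23
position: [0.5235, 0.2617, 0.1311]
tool_rot: [0.001, 1.0, -0.0, -0.0]
ft_force: [-0.0, 0.3, -2.5]
grip_width: 0.0276
grip_force: 39.7
```

Call:
send_rows --moves '[0.2, 0, 0, 0, 0, 0, 0, 0.2, 0, 0, 0, 0, 0, 0, 0.2, 0, 0, 0, 0, 0, 0]'

```text
time: 10.48
position: [0.5237, 0.2618, 0.1316]
tool_rot: [0.001, 1.0, 0.0, 0.0]
ft_force: [0.3, -0.2, -2.5]
grip_width: 0.0278
grip_force: 39.7
```

About 2.7 N, so bar A reads as the tin. I'll lay it back gently.

Call:
send_rows --moves '[0.2, 0, 0, -2, 0, 0, 0, 0.2, 0, 0, -5, 0, 0, 0, 0.2, 0, 0, -7.5, 0, 0, 0, 0.2, 0, 0, -9, 0, 0, 0, 0.2, 0, 0, -9.5, 0, 0, 0]'

```text
time: 10.9
position: [0.522, 0.2612, 0.034]
tool_rot: [0.001, 1.0, -0.001, -0.002]
ft_force: [-0.5, 0.2, -3.0]
grip_width: 0.0278
grip_force: 39.7
```

Call:
send_rows --moves '[0.2, 0, 0, -0.15, 0, 0, 0, 0.2, 0, 0, -0.3, 0, 0, 0, 0.2, 0, 0, -0.4, 0, 0, 0, 0.2, 0, 0, -0.45, 0, 0, 0, 0.2, 0, 0, -0.45, 0, 0, 0]'

```text
time: 11.32
position: [0.5243, 0.262, 0.0331]
tool_rot: [0.001, 1.0, 0.0, 0.001]
ft_force: [0.0, -0.3, -4.7]
grip_width: 0.0281
grip_force: 39.7
```

Call:
send_rows --moves '[0.2, 0, 0, -0.05, 0, 0, 0, 0.2, 0, 0, -0.05, 0, 0, 0, 0.2, 0, 0, -0.05, 0, 0, 0]'

```text
time: 11.57
position: [0.524, 0.2619, 0.0322]
tool_rot: [0.001, 1.0, 0.0, 0.001]
ft_force: [-0.4, -0.0, 0.2]
grip_width: 0.0278
grip_force: 39.7
```

Call:
send_rows --moves '[0.2, 0, 0, -0.03, 0, 0, 0, 0.2, 0, 0, -0.05, 0, 0, 0, 0.2, 0, 0, -0.05, 0, 0, 0]'

```text
time: 11.82
position: [0.524, 0.2619, 0.0322]
tool_rot: [0.001, 1.0, 0.0, 0.001]
ft_force: [-1.9, -0.1, 4.4]
grip_width: 0.0276
grip_force: 39.7
```

Call:
send_rows --moves '[0.6, 0, 0, 0, 0, 0, 0, 0.6, 0, 0, 0, 0, 0, 0, 0.6, 0, 0, 0, 0, 0, 0, 0.6, 0, 0, 0, 0, 0, 0, 0.6, 0, 0, 0, 0, 0, 0]'

```text
time: 12.23
position: [0.5237, 0.2618, 0.031]
tool_rot: [0.001, 1.0, -0.0, -0.0]
ft_force: [0.3, -0.5, 0.9]
grip_width: 0.0498
grip_force: 0.0
```

Call:
send_rows --moves '[0.6, 0, 0, 1, 0, 0, 0, 0.6, 0, 0, 4, 0, 0, 0, 0.6, 0, 0, 7, 0, 0, 0, 0.6, -0.5, -2, 7, 0, 0, 0.1, 0.6, -1, -5, 7, 0, 0, 0.2]'

```text
time: 12.65
position: [0.5159, 0.2136, 0.1041]
tool_rot: [-0.103, 0.995, 0.001, 0.004]
ft_force: [0.1, -0.9, 0.0]
grip_width: 0.0524
grip_force: 0.0
```

Call:
send_rows --moves '[0.6, -0.5, -2, 0, 0, 0, 0.1, 0.6, -1.7, -4.5, -1, 0, 0, 0.18, 0.6, -1.7, -4.5, -2, 0, 0, 0.18, 0.6, -1.7, -4.5, -2, 0, 0, 0.18, 0.6, -1.7, -4.5, -2, 0, 0, 0.18]'

```text
time: 13.07
position: [0.497, 0.167, 0.0812]
tool_rot: [-0.187, 0.982, 0.0, 0.0]
ft_force: [0.1, -0.5, 0.2]
grip_width: 0.0527
grip_force: 0.0
```

Run:
```python
from h import *
p=monitor.get_obs(); print(p['position'],p['tool_rot'],p['ft_force'],p['grip_width'])
c=grab('scene'); u,v=proj(c,[.50,.2,.04]).astype(int); print(u,v)
cv2.imwrite('pics/b1.png',cv2.resize(c['pixels'][v-60:v+60,u-80:u+80],None,fx=4,fy=4))
w=cloud(c)
for n,m in(('B',(abs(w[...,2]-.039)<.004)&(abs(w[...,1]-.168)<.05)&(abs(w[...,0]-.5)<.06)),('A',(abs(w[...,2]-.039)<.004)&(abs(w[...,1]-.262)<.025)&(abs(w[...,0]-.523)<.06))):
    q=w[m][:,:2]; r=cv2.minAreaRect((q*1000).astype(np.float32)); print(n,len(q),q.mean(0),r)
```

```text
[0.49702456 0.16696021 0.08115902] [-1.87262568e-01  9.82309887e-01  1.15327280e-04  5.93156464e-05] [ 0.1036923  -0.54438462  0.15411335] 0.05270761126547473
388 254
B 116 [0.51827896 0.17118112] ((520.1446533203125, 171.0358428955078), (51.070377349853516, 28.432193756103516), 20.16336441040039)
A 209 [0.5295998  0.25855447] ((530.8557739257812, 259.2125244140625), (84.30171203613281, 29.62055778503418), 1.7238004207611084)
```

View pics/b1.png

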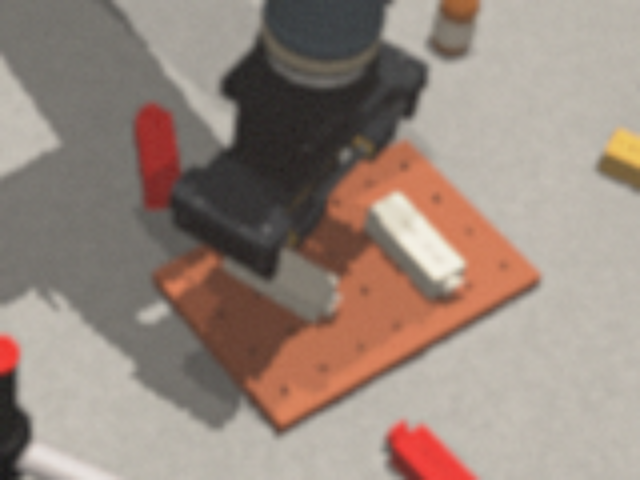

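The crop shows bar A laid flat at (418,245), and bar B at (285,280) between the fingers. I'll descend on B.

Call:
send_rows --moves '[0.6, 0, 0, -1.5, 0, 0, 0, 0.6, 0, 0, -3, 0, 0, 0, 0.6, 0, 0, -4.2, 0, 0, 0, 0.6, 0, 0, -4.9, 0, 0, 0, 0.6, 0, 0, -4.9, 0, 0, 0]'

```text
time: 13.53
position: [0.4966, 0.1676, 0.0312]
tool_rot: [-0.188, 0.982, 0.0, -0.001]
ft_force: [0.1, 0.4, 0.5]
grip_width: 0.052
grip_force: 0.0
```

Call:
send_rows --moves '[0.2, 0, 0, 0, 0, 0, 0, 0.2, 0, 0, 0, 0, 0, 0, 0.2, 0, 0, 0, 0, 0, 0, 0.2, 0, 0, 0, 0, 0, 0, 0.2, 0, 0, 0, 0, 0, 0]'

```text
time: 13.95
position: [0.4973, 0.1667, 0.0327]
tool_rot: [-0.188, 0.982, -0.0, 0.001]
ft_force: [0.2, -0.2, 2.5]
grip_width: 0.0274
grip_force: 40.0
```

Call:
send_rows --moves '[0.2, 0, 0, 0, 0, 0, 0, 0.2, 0, 0, 0, 0, 0, 0]'

```text
time: 14.12
position: [0.4972, 0.1667, 0.0327]
tool_rot: [-0.188, 0.982, -0.0, 0.001]
ft_force: [-0.6, -1.1, 5.1]
grip_width: 0.0277
grip_force: 40.0
```

Call:
send_rows --moves '[0.2, 0, 0, 1, 0, 0, 0, 0.2, 0, 0, 3, 0, 0, 0, 0.2, 0, 0, 6, 0, 0, 0, 0.2, 0, 0, 9, 0, 0, 0, 0.2, 0, 0, 10, 0, 0, 0]'

```text
time: 14.53
position: [0.4978, 0.1671, 0.1352]
tool_rot: [-0.188, 0.982, -0.0, 0.002]
ft_force: [1.1, 0.5, -4.9]
grip_width: 0.0277
grip_force: 40.0
```

Call:
send_rows --moves '[0.2, 0, 0, 0, 0, 0, 0, 0.2, 0, 0, 0, 0, 0, 0, 0.2, 0, 0, 0, 0, 0, 0, 0.2, 0, 0, 0, 0, 0, 0, 0.2, 0, 0, 0, 0, 0, 0]'

```text
time: 14.95
position: [0.4955, 0.1666, 0.1304]
tool_rot: [-0.188, 0.982, 0.0, -0.002]
ft_force: [0.4, -0.0, -4.8]
grip_width: 0.0277
grip_force: 40.0
```

Call:
send_rows --moves '[0.2, 0, 0, 0, 0, 0, 0, 0.2, 0, 0, 0, 0, 0, 0, 0.2, 0, 0, 0, 0, 0, 0]'

```text
time: 15.2
position: [0.4965, 0.1667, 0.1316]
tool_rot: [-0.188, 0.982, 0.0, -0.0]
ft_force: [0.7, -0.0, -5.2]
grip_width: 0.0274
grip_force: 40.0
```

Bar B weighs about 5.0 N against 2.7 N for A, so B is the silver. I'll carry it to the pin, bowing away from the shade.

Call:
send_rows --moves '[0.2, -1, -1.5, 0.5, 0, 0, 0, 0.2, -2.5, -4.5, 1, 0, 0, 0.02, 0.2, -4, -7.5, 1.5, 0, 0, 0.04, 0.2, -5, -10.5, 2, 0, 0, 0.06, 0.2, -6, -13.5, 2, 0, 0, 0.08]'

```text
time: 15.62
position: [0.4363, 0.0308, 0.1529]
tool_rot: [-0.228, 0.974, -0.0, 0.001]
ft_force: [1.4, -0.4, -5.8]
grip_width: 0.0275
grip_force: 40.0
```

Call:
send_rows --moves '[0.2, -0.4, -3, 0, 0, 0, 0.02, 0.2, -0.6, -6, 0, 0, 0, 0.04, 0.2, -0.6, -9, 0, 0, 0, 0.06, 0.2, -0.6, -12, 0, 0, 0, 0.08, 0.2, 0, -15, 0, 0, 0, 0.1]'

```text
time: 16.03
position: [0.4351, -0.1192, 0.1521]
tool_rot: [-0.276, 0.961, 0.001, -0.001]
ft_force: [0.0, 0.8, -5.8]
grip_width: 0.0278
grip_force: 40.0
```

Call:
send_rows --moves '[0.2, 0.8, -3, 0, 0, 0, 0, 0.2, 1.7, -5.5, 0, 0, 0, 0, 0.2, 2.6, -7.5, 0, 0, 0, 0, 0.2, 3.2, -8.7, 0, 0, 0, 0, 0.2, 3.2, -8.7, 0, 0, 0, 0]'

```text
time: 16.45
position: [0.4711, -0.2088, 0.1525]
tool_rot: [-0.274, 0.962, -0.002, 0.002]
ft_force: [-0.2, 0.2, -4.0]
grip_width: 0.0276
grip_force: 40.0
```

Call:
send_rows --moves '[0.2, 0.4, -1, -0.1, 0, 0, 0, 0.2, 0.9, -2, -0.2, 0, 0, 0, 0.2, 1, -2.6, -0.2, 0, 0, 0, 0.2, 1, -2.6, -0.2, 0, 0, 0, 0.2, 1, -2.6, -0.2, 0, 0, 0]'

```text
time: 16.87
position: [0.4785, -0.2309, 0.15]
tool_rot: [-0.275, 0.961, 0.0, -0.0]
ft_force: [0.0, -0.1, -5.9]
grip_width: 0.028
grip_force: 40.0
```

Call:
send_rows --moves '[0.2, 0, 0, 0, 0, 0, 0, 0.2, 0, 0, 0, 0, 0, 0, 0.2, 0, 0, 0, 0, 0, 0, 0.2, 0, 0, 0, 0, 0, 0, 0.2, 0, 0, 0, 0, 0, 0]'

```text
time: 17.28
position: [0.4786, -0.231, 0.1502]
tool_rot: [-0.276, 0.961, 0.0, -0.0]
ft_force: [0.1, -0.0, -5.1]
grip_width: 0.0278
grip_force: 40.0
```

Run:
```python
from h import *
p=monitor.get_obs(); print(p['position'],p['tool_rot'],p['ft_force'],p['q'],abs(p['joint_velocities']).max(),p['moment'])
c=grab('scene'); t=grab('top'); u,v=proj(c,[.48,-.23,.13]).astype(int)
a=cv2.resize(c['pixels'][v-75:v+75,u-90:u+90],None,fx=2.2,fy=2.2)
b=cv2.resize(t['pixels'][70:305,180:460],(396,330))
cv2.imwrite('pics/f1.png',np.hstack([a,b]))
w=cloud(t); h,sa,v=cv2.split(cv2.cvtColor(t['pixels'],cv2.COLOR_BGR2HSV))
m=((h<4)|(h>176))&(sa>200)&(v>100)&(w[...,2]>.31)
if m.any():
    y,x=np.where(m); print(m.sum(),ray(t,x.mean(),y.mean(),.342))
```

```text
[ 0.47862759 -0.23097699  0.15018327] [-2.75619517e-01  9.61266811e-01  1.97457161e-05 -8.53279173e-06] [ 0.07197797 -0.02308078 -5.0627506 ] [-6.60034963e-01  5.26670272e-01  1.74973921e+00  1.25331984e-05
  8.65225120e-01 -2.78930766e+00] 0.001933293556472336 [ 0.05166036  0.05147292 -0.05555171]
45 [ 0.64340909 -0.13111088  0.342     ]
```

View pics/f1.png

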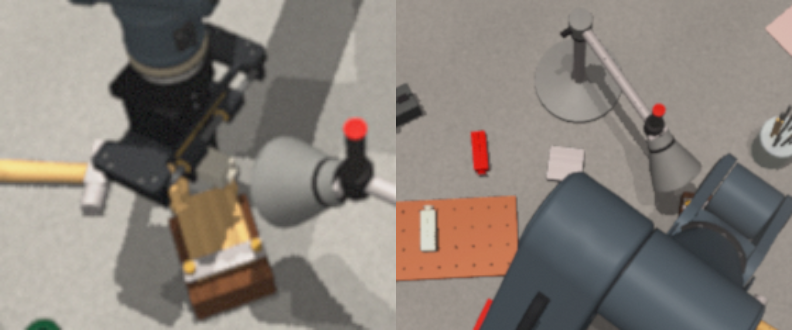

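The left half shows the bar held level over the pin beside the shade, with a gap between gripper and shade. The right half shows bar A alone on the board and the lamp in place. I'll check whether the cap moved between pictures.

Run:
```python
from h import *
c=grab('top')
for im in(cv2.imread('pics/t2.png'),c['pixels']):
    h,sa,v=cv2.split(cv2.cvtColor(im,cv2.COLOR_BGR2HSV)); m=((h<4)|(h>176))&(sa>180)&(v>100); m[:,:340]=0;m[:,390:]=0;m[:120]=0;m[180:]=0
    y,x=np.where(m); print(m.sum(),x.mean(),y.mean(),ray(c,x.mean(),y.mean(),.342))
w=cloud(c); p=monitor.get_obs()['position']
# shade to gripper clearance, and bar underside in the scene view
s=cloud(grab('scene')).reshape(-1,3); H=np.array([.8194,-.0199]); u=np.array([-.848,-.530]); d=(s[:,:2]-H)@u; t=(s[:,:2]-H)@[.53,-.848]
k=(abs(t)<.12)&(d>.24)&(d<.47)&(s[:,2]>.09)&(s[:,2]<.24)
for z0 in np.arange(.09,.24,.02):
    q=d[k&(s[:,2]>=z0)&(s[:,2]<z0+.02)]; print(round(z0,2),np.histogram(q,np.arange(.24,.48,.02))[0])
```

```text
57 365.3859649122807 148.2280701754386 [ 0.64309724 -0.13130497  0.342     ]
57 365.3859649122807 148.2280701754386 [ 0.64309724 -0.13130497  0.342     ]
0.09 [0 0 0 0 0 0 0 0 0 0 0]
0.11 [0 0 0 0 0 0 0 0 0 0 0]
0.13 [ 0  0  0  0  0  9 40 35  3  1  0]
0.15 [  0   0   0   0   0  10 101  78   3   0   0]
0.17 [ 7 19  0  0  0  0  0 16  5  0  0]
0.19 [35 59 30  0  0  0 16 24  9  6  0]
0.21 [ 68  88 124  47   0   0 446  29  24   7   0]
0.23 [ 52  98 151  50   0   0 127  21  11   8   0]
```

The lamp hasn't moved, the gap between gripper and shade is about 4 cm, and the bar's underside is at about 0.133 m. Handing in.

```bash
python3 -c "
from h import *
print(workorder.hand_in())"
```

```text
the job is handed in; nothing more can be done
None
```

The job is handed in (no verdict came back): the lamp points at the pin, the heavier bar (about 5.0 N against 2.7 N, so the silver) is held level and still about 7 cm above the pin's middle, and the lighter bar lies flat on the board.

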